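Nudge the bone knight into its notch and slide the archive tray home

ROBOT

A 7-joint arm with a two-finger parallel gripper is mounted at the origin on the work surface. World frame = base frame: x ahead of the robot, y to its left, z up, the work surface at z = 0. Lengths are in m, angles in degrees, forces in N, time in s.
With the tool pointing down it reaches from about 0.425 to 0.875 m from the base axis. Payload 4.7 kg.
Tool frame: the origin (TCP) lies on the centre line of the jaws, within the pads' length; the fingertips stand 17 mm ahead of it and the grasp point (between the pads) lies 2 mm behind it; z points along the fingers, y is the line along which they close (so a half turn about z gives the same grasp; the last joint's range is limited). The gripper opens to 87 mm and grips with 3 to 60 N. Pads are 19 mm wide; open, the fingers measure 117 mm over their backs; the gripper's body (75 mm by 190 mm) begins 51 mm behind the grasp point.
Start: joints at [70.938, 18.392, -4.016, 83.108, 1.295, 78.541, -3.26], TCP at [0.221, -0.611, 0.24] pointing down, gripper open.
Joint ranges: [-163.93, 163.93], [-17.29, 119.83], [-79.2, 71.16], [3.27, 140.29], [-89.18, 269.18], [5.43, 117.66], [-154.24, 154.24]. Speed limits (degrees/s): [147.25, 147.25, 180, 180, 180, 180, 180].

INTERFACE

Orientations are given as [roll, pitch, yaw] about the fixed x, y, z axes, in that order (R = Rz(yaw) Ry(pitch) Rx(roll)).
In Python, from cell import env, read_camera gives the robot as it stands.
- The arm moves only by the shell command python3 -m jog 'ROWS' [FORCE]. ROWS is JSON, a list of rows, each a list of 5 numbers: the opening, from 0 (shut) to 1 (fully open), then the shift along the tool's x, y, z each as a share of 0.02 m, from -1 to 1, then the turn about the tool's z as a share of 45 degrees, from -1 to 1. In form: [[gripper, x, y, z, yaw], ...]. A call has 1 to 12 rows; each row shifts and turns the commanded pose from where the row before left it, along the tool's axes as they then stand; what a row does not reach is not made up. A row lasts 1/12 s, in which the tool goes at most 41.7 mm and 7.16 degrees, less where a joint would pass 70% of its speed; a pose out of reach is approached as far as the arm can. A call with a number of a shift or a turn outside -1 to 1 is refused whole. A call with a gripper value outside its range is refused whole. The fingers move at their own pace and stop on an object; FORCE is the grip in N (left out, the last holds). Time passes only in rows, so rows that do not move let the fingers close. It gives the time, the measured TCP pose, the force, the opening and the grip force at its end, in the units of the state.
- env.get_obs(): the state, without advancing time (a new reading comes with each control period).
- read_camera(name): name is "side" or "top" or "wrist"; returns a dict with "color" (400x640x3 uint8, red, green, blue), "range_z" (400x640 float32, m along the optical axis (not along the pixel's ray), 0 where there is no reading), "mtx" (3x3 intrinsics, pixels), "world_from_camera" (4x4, takes a point from camera to world coordinates); the wrist camera has in their place "T_tool_cam" (4x4, takes a point from camera to tool coordinates, whose origin is the TCP and whose axes are the flange's). Camera axes: x right, y down, z forward; pixel columns grow to the right and rows downward; lengths in m; the calibration is good to about 2 mm. A picture is of the moment at which its call begins: read the wrist's pose just before it.
- env.sign_off(): hands the job in; it is judged then, once.
The state is a dict: "time_s": time; "qpos": joint angles; "joint_velocities": joint speeds; "effort": joint torques, N m; "tool_pos": TCP position; "tool_rot": TCP orientation; "force": force on the tool from outside, world axes, zero at the start; "wrist_torque": the same for the moment, N m; "grip_width": finger opening in m; "grasp_force": force on a finger pad.
Only numpy, scipy, OpenCV 4.12 (cv2) and the standard library are available. Lean on these libraries where they do the work, as an engineer would, in place of code of your own. Each camera call takes 0.05 s, during which the arm holds its last target. There are 200 camera calls.

TASK

The wooden slide tray stands pulled out from under the display case. Without gripping or lifting anything, gently push the bone knight along the tray floor with the fingertips until its round base sits snugly in the empty middle notch of the tray's back rail, between the bronze bishop and the pin dish, and only then push the tray by its front board until it is fully home under the case. Keep the pieces upright, leave the bishop and the dish in their own notches and the things on the sideboard where they are, do not bump the case hard, and finish clear of everything.

Things in the scene. Friction and masses are not known exactly. Their poses are not given: they have to be found in the camera images.
- knight: Carved bone chess knight, about 90 g, 57 mm tall, standing on the tray floor: round base 36 mm in diameter and 10 mm high, narrower neck and head above (muzzle 20 mm from the axis at 37 mm height). Origin: centre of its underside; z up; the muzzle points along its -x.
- tray (a joint): How far the tray has been pushed in, in m: 0 = pulled out as at the start, 0.172 = fully home against a hard stop. It slides along the tray's x axis with about 3 N of friction (plus 8 N per m/s) and stays where it is left. Tray about 0.8 kg.
- seat_mid (a point): Middle notch of the tray's back rail: the point on the floor where the centre of the knight's base lies when it touches both faces of the notch. Moves with the tray; axes: x away from the robot into the case, y left, z up. The notch is a 90 degree V, open to -x, 20 mm deep, 40 mm wide at the mouth; the rail's front is 5.5 mm beyond this point and 14 mm above the floor.
- tray_floor (a point): Point on the upper face of the tray's floor, 70 mm in front of seat_mid, 16 mm above the table. Axes as the tray. The floor is flat and clear from the rail to the front board, 276 mm wide inside; the side walls stand 10 mm, the front board 26 mm above it.
- seat_left (a point): The same point of the left notch, 85 mm to the +y side of the middle one; occupied by the bishop or the dish.
- seat_right (a point): The same point of the right notch, 85 mm to the -y side of the middle one; occupied by the bishop or the dish.
- tray_front (a point): Middle of the outer face of the tray's front board (the face to push on, looking to -x of the tray), 26 mm above the table, 170 mm from seat_mid. The board is 288 mm wide, 12 mm thick, from 4 to 42 mm above the table. Axes as the tray. When the tray is home this face is 50 mm in front of the case.
- case: Glass display case with a glass floor, standing on two cheeks, fixed to the sideboard. Origin on the table in the middle of its front edge; x away from the robot. 348 mm wide, 280 mm deep, 194 mm high; its underside is 88 mm above the table, so the pieces pass beneath it, standing.
- bishop: Bronze bishop, 60 mm tall, round base 36 mm in diameter, about 160 g, standing standing a few mm clear in the left or right notch. Origin: centre of its underside.
- dish: Small round enamel pin dish, 44 mm across, 14 mm high, about 60 g, standing a few mm clear in the left or right notch. Origin: centre of its underside.
- magnifier: Magnifier lying on the sideboard left of the tray: lens 80 mm across, 10 mm thick, horn handle to its -x, 175 mm long in all. Origin: under the lens centre.
- clock: Wooden chess clock, 55 x 165 x 97 mm, on the sideboard right of the tray. Origin: centre of its underside.
- pawn: Wooden pawn, 42 mm tall, 29 mm base, on the sideboard right of the tray. Origin: centre of its underside.
Things that resemble listed ones, but are neither listed nor needed, are in the scene too. What is shaped like the knight but orange or purple is not meant.

How it is judged (in metres and radians):
On the way, in this order (a step that is already met when the one before it is completed fails the run):
1. the knight sits in the middle notch while the tray is still pulled out (horizontal distance between knight and seat_mid below 0.006 m and angle between knight's own z axis and vertical below 0.12 rad and linear speed of knight below 0.02 m/s and value of joint tray below 0.1 m), for 0.2 s.
2. the tray is pushed fully home (value of joint tray above 0.167 m), for 0.2 s.
At the end, for the whole second after the job is handed in: Tray within 5 mm of fully home; knight upright and at rest with the centre of its base within 6 mm of the middle notch point; bishop and dish upright within 15 mm of the points of the left and right notches (value of joint tray above 0.167 m and horizontal distance between knight and seat_mid below 0.006 m and angle between each of knight, bishop, dish's own z axis and vertical below 0.12 rad and linear speed of knight below 0.02 m/s and (horizontal distance between bishop and seat_left below 0.015 m or horizontal distance between bishop and seat_right below 0.015 m) and (horizontal distance between dish and seat_left below 0.015 m or horizontal distance between dish and seat_right below 0.015 m)); the robot touches nothing.
It fails at once if the knight is squeezed or pressed hard (over 12 N) (contact force between the fingers and knight above 12 N).
It fails at once if the knight, the bishop or the dish is lifted off the tray floor (z of any of knight, bishop, dish in the frame of seat_mid above 0.01 m).
It fails at once if a piece is tipped over (angle between any of knight, bishop, pawn's own z axis and vertical above 0.5 rad).
It fails at once if something on the sideboard is moved more than 20 mm (distance of any of magnifier, clock, pawn from where it was at the start of the episode above 0.02 m).
It fails at once if the case is bumped hard (over 15 N) (contact force between the arm and case above 15 N).
It also fails if it takes over 58 s, if anything falls off the work surface, if the arm or the gripper's body presses on something with over 40 N, if the wrist force passes 120 N, or if a joint passes its speed limit or range.

## Working session

There is one attempt and no reset: what is moved stays moved. The work goes in short steps, Python scripts to look and compute and a shell command to move; the robot and the scene stay as the last step left them, time stands still between calls to the robot, and variables do not carry over. Pictures are saved under pics/ and viewed, at most 13 in all, crops included, and the job is handed in when it is done.

```bash
mkdir -p pics; ls; python3 - <<'E'
from cell import env, read_camera
import cv2,numpy as np
o=env.get_obs(); print(o)
for n in ("top","side"):
    d=read_camera(n); cv2.imwrite(f"pics/{n}0.png",d["color"][:,:,::-1]); np.savez(f"{n}0.npz",**{k:np.array(v) for k,v in d.items()})
    print(n,d["mtx"].tolist(),np.round(d["world_from_camera"],4).tolist())
E
```

```text
pics
{'time_s': 0.0, 'qpos': array([70.93893261, 18.43927753, -4.01467939, 83.17324161,  1.2953721 ,
       78.53843261, -3.26154517]), 'joint_velocities': array([ 0.00964805, -0.07186008,  0.03246822,  0.08124035, -0.03802297,
       -0.00268334,  0.11005209]), 'effort': array([-4.39751393e-04, -4.91281307e+01, -4.04150588e-01, -3.12524736e+01,
       -6.39271480e-02,  4.38212533e-02,  1.56801220e-04]), 'tool_pos': array([ 0.22069121, -0.61086264,  0.23847342]), 'tool_rot': array([-1.79894302e+02,  6.17572460e-03,  1.98685065e+01]), 'force': array([-0.67379039, -0.29069861,  1.31481037]), 'wrist_torque': array([-0.0150152 ,  0.0037176 ,  0.07633712]), 'grasp_force': 0.0, 'grip_width': 0.08732143282122729}
top [[448.7680611993863, 0.0, 319.97160704021167], [0.0, 448.7680611993863, 199.97697086182492], [0.0, 0.0, 1.0]] [[0.0179, -0.9942, 0.1063, 0.4569], [-0.9994, -0.0211, -0.0283, -0.0004], [0.0303, -0.1057, -0.9939, 1.0132], [0.0, 0.0, 0.0, 1.0]]
side [[465.00760678096105, 0.0, 321.96482370753483], [0.0, 465.00760678096105, 193.70376752256544], [0.0, 0.0, 1.0]] [[-0.986, -0.0886, 0.1416, 0.4107], [-0.167, 0.5451, -0.8216, 0.868], [-0.0043, -0.8337, -0.5523, 0.6466], [0.0, 0.0, 0.0, 1.0]]
```

View pics/top0.png

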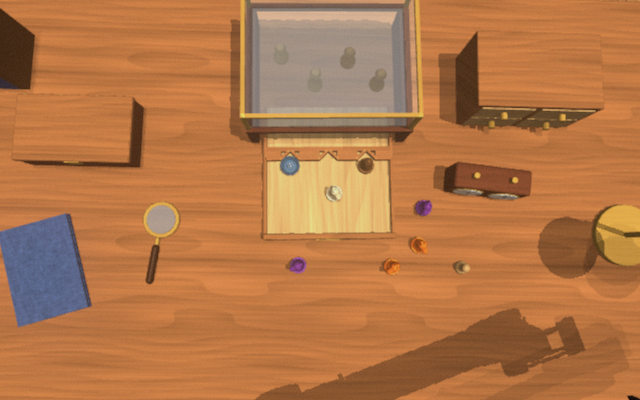

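View pics/side0.png

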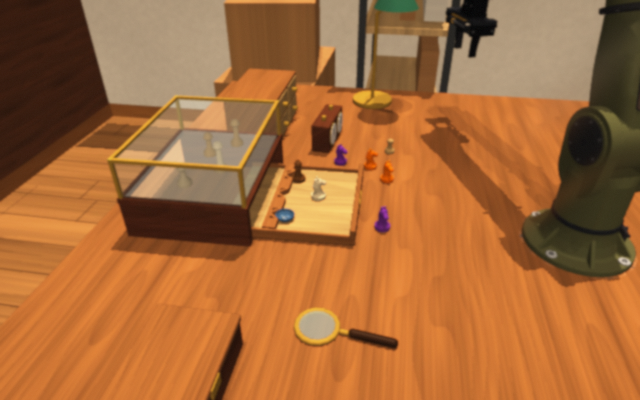

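The bone knight is at top (333,193) / side (318,188), standing inside the tray. The other candidates are:
- orange: top (418,245) and (391,267)
- purple: top (424,208) and (298,265)
- pale pieces inside the case: top (280,53), (315,78), (349,57) and (380,78)

Only the first is bone-coloured and on the tray floor. I'll confirm that in a crop and measure.

```bash
cat > h.py <<'E'
import numpy as np
def ray_plane(K,T,px,z):
    px=np.atleast_2d(px).astype(float)
    d=np.c_[(px-[K[0,2],K[1,2]])/[K[0,0],K[1,1]],np.ones(len(px))]@T[:3,:3].T
    return T[:3,3]+d*((z-T[2,3])/d[:,2])[:,None]
def cloud(d,T):
    v,u=np.mgrid[:400,:640]; z=d["range_z"]; K=d["mtx"]
    p=np.dstack([(u-K[0,2])/K[0,0]*z,(v-K[1,2])/K[1,1]*z,z])
    return p@T[:3,:3].T+T[:3,3]
E
python3 - <<'E'
import numpy as np,cv2
from h import *
d=np.load("top0.npz"); c=d["color"]; T=d["world_from_camera"];K=d["mtx"]
cv2.imwrite("pics/crop0.png",cv2.resize(c[120:250,250:410,::-1],None,fx=5,fy=5,interpolation=cv2.INTER_NEAREST)[:600])
P=cloud(d,T)
hsv=cv2.cvtColor(c,cv2.COLOR_RGB2HSV)
def blob(m,name):
    n,l,s,ce=cv2.connectedComponentsWithStats(m.astype(np.uint8))
    for i in range(1,n):
        if s[i,4]>25: 
            z=P[l==i][:,2]; print(name,ce[i].round(1),s[i,4],"zmax",z.max().round(3),P[l==i].mean(0).round(3))
roi=np.zeros((400,640),bool); roi[158:240,262:395]=1
print("px knight",hsv[193,333],"floor",hsv[215,300],"front",hsv[237,300], P[215,300],P[236,300])
blob(roi&(hsv[...,1]<60)&(hsv[...,2]>120),"knight")
blob(roi&(hsv[...,0]>95)&(hsv[...,0]<130)&(hsv[...,1]>80),"dish")
fl=(P[...,2]>.008)&(P[...,2]<.024)&roi
print("floor z",np.median(P[fl][:,2]))
f=(P[...,2]>.034)&(P[...,2]<.05); f[:225]=0;f[245:]=0;f[:,:255]=0;f[:,400:]=0
v,u=np.nonzero(f);print("front pts",len(u),u.min(),u.max())
q=P[f];print(np.polyfit(q[:,1],q[:,0],1), q[:,1].min(),q[:,1].max(), q[:,2].mean())
r=(P[...,2]>.026)&(P[...,2]<.034);r[:150]=0;r[162:]=0;r[:,:262]=0;r[:,395:]=0
q=P[r];print("rail",len(q),q[:,0].min(),q[:,0].max(),q[:,1].min(),q[:,1].max())
E
```

```text
px knight [ 20  92 222] floor [ 20 127 231] front [ 13 162 203] [0.52903482 0.01504499 0.01611932] [0.48176147 0.0135902  0.04374686]
knight [291.  166.1] 66 zmax 0.029 [0.638 0.038 0.021]
floor z 0.017053514549146165
front pts 749 263 395
[-0.03131693  0.4830012 ] -0.1927533721766054 0.09301670208294585 0.04257979814516493
rail 966 0.6466911896957744 0.6784109494206535 -0.1861851173542034 0.1004970204208555
```

View pics/crop0.png

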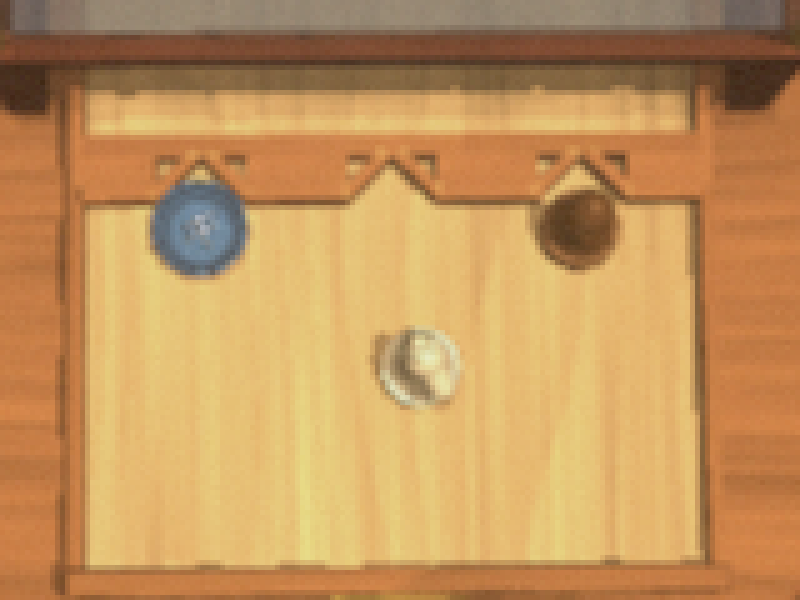

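The crop confirms it: a bone-white knight stands on the tray floor with its base ring at about top (333.8,194.2). Its muzzle points back and to the right. The middle notch is empty, with its apex at (328.4,152) and mouth corners at (319.6,160.6) and (337.4,160.6).

```bash
python3 - <<'E'
import numpy as np,cv2
from h import *
d=np.load("top0.npz"); T=d["world_from_camera"];K=d["mtx"];P=cloud(d,T)
R=lambda p,z:ray_plane(K,T,p,z).round(4)
m=R([[319.6,160.6],[337.4,160.6],[328.4,152]],.030);print("notch L,R,apex",m.tolist())
print("knight",R([[333.8,194.2]],.026))
print("rail front line ends",R([[267.5,160.8],[390,160.4]],.030).tolist())
print("front board outer",R([[264,239],[393,237]],.042).tolist())
r=(P[...,2]>.075)&(P[...,2]<.1); r[:110]=0;r[145:]=0;r[:,:240]=0;r[:,420:]=0
print("case-ish",P[r].min(0) if r.any() else None)
k=(P[...,2]>.030)&(P[...,2]<.085);k[:175]=0;k[215:]=0;k[:,:310]=0;k[:,360:]=0
print("knight cloud",k.sum(),P[k].mean(0),P[k].min(0),P[k].max(0))
for n,t in (("dish",(289.5,165.5)),("bishop",(365.5,165.5))): print(n,R([t],.025))
yaw=np.radians(1.8);c=(m[0]+m[1])/2;x=np.array([np.cos(yaw),np.sin(yaw),0])
print("seat",c-5.5e-3*x,"from apex",m[2]-x*25.5e-3,"front exp",c-175.5e-3*x)
E
```

```text
notch L,R,apex [[0.6502, -0.026, 0.03], [0.6511, -0.0656, 0.03], [0.6701, -0.0453, 0.03]]
knight [[ 0.5761 -0.059   0.026 ]]
rail front line ends [[0.647, 0.0895, 0.03], [0.6544, -0.1834, 0.03]]
front board outer [[0.4739, 0.0908, 0.042], [0.4834, -0.1879, 0.042]]
case-ish [ 0.69405938 -0.21620426  0.0751754 ]
knight cloud 132 [ 0.57675269 -0.05728603  0.05766811] [ 0.56235226 -0.07067825  0.03031675] [ 0.59287489 -0.04362097  0.07521787]
dish [[0.6385 0.0408 0.025 ]]
bishop [[ 0.6425 -0.1292  0.025 ]]
seat [ 0.64515271 -0.04597276  0.03      ] from apex [ 0.64461258 -0.04610097  0.03      ] front exp [ 0.4752366  -0.05131259  0.03      ]
```

```bash
python3 -m jog '[[0.16,0,0,0,0.11],[0.16,0,0,0,0.11],[0.16,0.4,-0.5,0,0],[0.16,0.8,-1,0,0],[0.16,0.8,-1,0,0],[0.16,0.8,-1,0,0],[0.16,0.8,-1,0,0],[0.16,0.8,-1,0,0],[0.16,0.8,-1,0,0],[0.16,0.8,-1,0,0],[0.16,0.8,-1,0,0],[0.16,0.8,-1,0,0]]'
```

```text
time_s: 1.1
tool_pos: [0.3383, -0.3955, 0.2393]
tool_rot: [-180.0, 0.0, 10.2]
force: [0.2, -0.4, 0.3]
grip_width: 0.0176
grasp_force: 0.0
```

```bash
python3 -m jog '[[0.16,0.85,-1,0,0],[0.16,0.85,-1,0,0],[0.16,0.85,-1,0,0],[0.16,0.85,-1,0,0],[0.16,0.85,-1,0,0],[0.16,0.85,-1,0,0],[0.16,0.85,-1,0,0],[0.16,0.85,-1,0,0],[0.16,0.85,-1,0,0],[0.16,0.85,-1,0,0],[0.16,0.85,-1,0,0],[0.16,0.85,-1,0,0]]' | grep -E "time|pos|rot"; python3 -m jog '[[0.16,0.8,-0.8,0,0],[0.16,0.7,-0.8,0,0],[0.16,0.5,-0.6,0,0],[0.16,0,0,0,0],[0.16,0,0,0,0]]'
python3 - <<'E'
from cell import env, read_camera
import cv2,numpy as np
from h import *
from scipy.spatial.transform import Rotation as R
o=env.get_obs(); d=read_camera("wrist"); cv2.imwrite("pics/w1.png",d["color"][:,:,::-1])
W=np.eye(4);W[:3,:3]=R.from_euler("xyz",o["tool_rot"],degrees=True).as_matrix();W[:3,3]=o["tool_pos"]
np.savez("w1.npz",color=d["color"],range_z=d["range_z"],mtx=d["mtx"],T=W@d["T_tool_cam"])
print(np.round(W@d["T_tool_cam"],3))
E
```

```text
time_s: 2.1
tool_pos: [0.4969, -0.124, 0.2393]
tool_rot: [180.0, 0.0, 10.2]
time_s: 2.52
tool_pos: [0.5284, -0.0745, 0.2392]
tool_rot: [180.0, 0.1, 10.2]
force: [-0.7, -0.4, 0.8]
grip_width: 0.0139
grasp_force: 0.0
[[ 0.179 -0.953 -0.244  0.594]
 [-0.984 -0.173 -0.044 -0.063]
 [ 0.     0.248 -0.969  0.384]
 [ 0.     0.     0.     1.   ]]
```

View pics/w1.png

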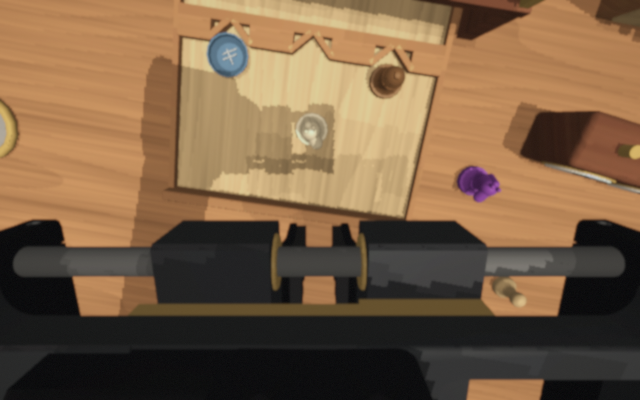

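The wrist view shows the knight's base at (311,129), the notch apex at (315,38), the dish at (228,55) and the bishop at (387,80). The wrist camera sits ahead of the tool, so I'll check whether it has a body that could meet the case.

```bash
python3 - <<'E'
from cell import env, read_camera
import cv2,numpy as np
from h import *
o=env.get_obs(); print(o["qpos"].round(1),o["tool_pos"].round(4))
d=np.load("w1.npz");T=d["T"];K=d["mtx"];P=cloud(d,T)
R=lambda p,z:ray_plane(K,T,p,z).round(4).tolist()
c=d["color"];hsv=cv2.cvtColor(c,cv2.COLOR_RGB2HSV)
print("notch apex,mouthL,R",R([[315,38],[293,53],[333,59]],.030),"knight",R([[311.5,129]],.024),"dish",R([[228,56]],.025))
k=(P[...,2]>.030)&(P[...,2]<.085);k[:95]=0;k[165:]=0;k[:,:285]=0;k[:,345:]=0
q=P[k];print("knight cloud",k.sum(),q.mean(0).round(3),q.max(0).round(3)); 
for a,b in((.045,.058),(.062,.08)):
    s=q[(q[:,2]>a)&(q[:,2]<b)];print(a,len(s),s.mean(0).round(4),s.min(0).round(3),s.max(0).round(3))
s=read_camera("side")["color"]
a=cv2.resize(s[0:260,120:440,::-1],None,fx=2.2,fy=2.2,interpolation=cv2.INTER_CUBIC)
cv2.imwrite("pics/s1.png",a)
cv2.imwrite("pics/w1k.png",cv2.resize(c[0:180,170:450,::-1],None,fx=2.8,fy=2.8,interpolation=cv2.INTER_CUBIC))
E
```

```text
[ 35.3   6.1 -31.9  98.7   3.4  76.2 -77.3] [ 0.5281 -0.076   0.2392]
notch apex,mouthL,R [[0.6693, -0.0456, 0.03], [0.6512, -0.0257, 0.03], [0.6529, -0.0676, 0.03]] knight [[0.5783, -0.0578, 0.024]] dish [[0.6369, 0.0418, 0.025]]
knight cloud 507 [ 0.577 -0.059  0.061] [ 0.591 -0.047  0.074]
0.045 84 [ 0.5771 -0.0591  0.0551] [ 0.56  -0.071  0.049] [ 0.591 -0.047  0.058]
0.062 284 [ 0.5783 -0.0576  0.0669] [ 0.568 -0.066  0.062] [ 0.588 -0.049  0.074]
```

View pics/s1.png

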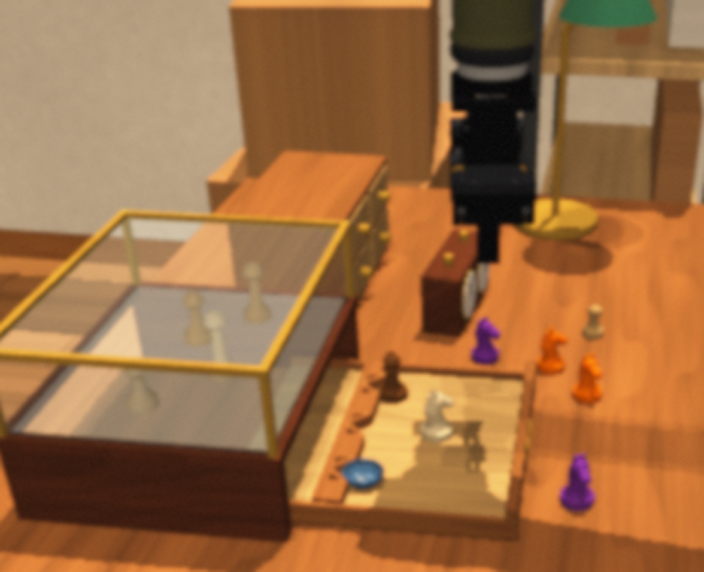

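View pics/w1k.png

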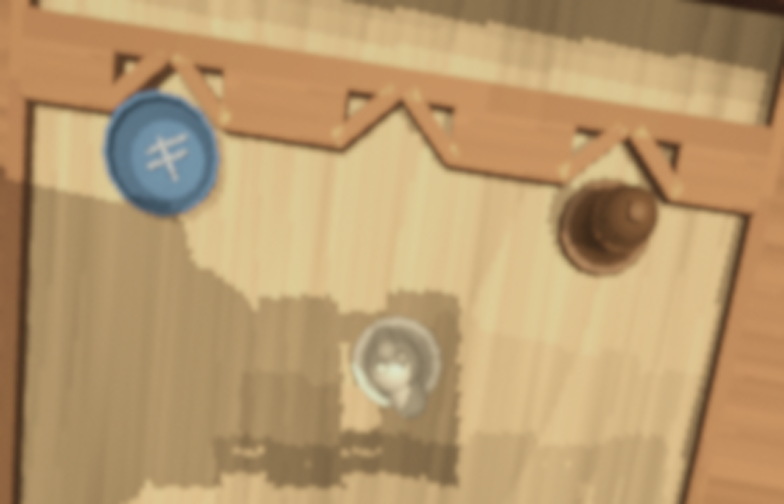

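There is no protruding camera body in the side view. The two views agree: knight ≈ (0.577,-0.058), seat ≈ (0.645,-0.046), which makes the push direction about 10°, the same as the tool yaw. The muzzle points nearly straight back, so a 26 mm finger gap cradles the base and clears the muzzle.

```bash
python3 -m jog '[[0.3,0.5,-0.46,0,0],[0.3,0,0,1,0],[0.3,0,0,1,0],[0.3,0,0,1,0],[0.3,0,0,1,0],[0.3,0,0,1,0],[0.3,0,0,1,0],[0.3,0,0,1,0],[0.3,0,0,1,0],[0.3,0,0,0.5,0],[0.3,0,0,0,0],[0.3,0,0,0,0]]'
```

```text
time_s: 3.62
tool_pos: [0.5368, -0.0659, 0.0696]
tool_rot: [180.0, 0.0, 9.9]
force: [-0.5, 0.3, 1.2]
grip_width: 0.026
grasp_force: 0.0
```

```bash
python3 -m jog '[[0.3,0,-0.04,0.6,0],[0.3,0,0,0.5,0],[0.3,0,0,0.3,0],[0.3,0,0,0.2,0],[0.3,0,0,0,0],[0.3,0,0,0,0],[0.3,0,0,0,0]]'
python3 - <<'E'
from cell import env, read_camera
import cv2
s=read_camera("side")["color"]
cv2.imwrite("pics/s2.png",cv2.resize(s[110:250,230:400,::-1],None,fx=4,fy=4,interpolation=cv2.INTER_CUBIC))
E
```

```text
time_s: 4.2
tool_pos: [0.5373, -0.0643, 0.0378]
tool_rot: [180.0, -0.0, 10.0]
force: [-0.6, -0.5, 0.2]
grip_width: 0.0261
grasp_force: 0.0
```

View pics/s2.png

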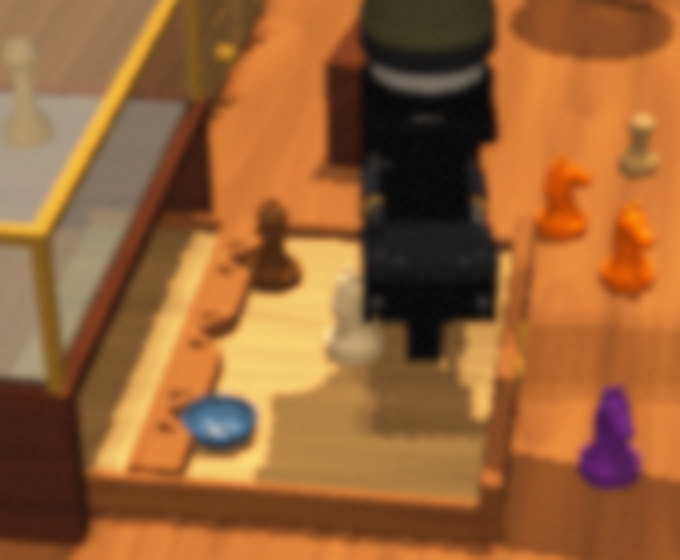

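```bash
python3 -m jog '[[0.3,0.2,0,0,0],[0.3,0.2,0,0,0],[0.3,0.2,0,0,0],[0.3,0.2,0,0,0],[0.3,0.25,0,0,0],[0.3,0.25,0,0,0],[0.3,0.25,0,0,0],[0.3,0.25,0,0,0],[0.3,0.25,0,0,0],[0.3,0.2,0,0,0],[0.3,0.1,0,0,0],[0.3,0,0,0,0]]'
python3 - <<'E'
from cell import env, read_camera
import cv2,numpy as np
from h import *
from scipy.spatial.transform import Rotation as R
o=env.get_obs(); d=read_camera("wrist"); t=read_camera("top")
W=np.eye(4);W[:3,:3]=R.from_euler("xyz",o["tool_rot"],degrees=True).as_matrix();W[:3,3]=o["tool_pos"]
np.savez("w2.npz",color=d["color"],range_z=d["range_z"],mtx=d["mtx"],T=W@d["T_tool_cam"])
cv2.imwrite("pics/w2.png",np.vstack([d["color"][:300,:,::-1],cv2.resize(t["color"][130:230,250:410,::-1],(480,300)).copy() if 0 else np.pad(cv2.resize(t["color"][130:230,250:410,::-1],(480,300)),((0,0),(0,160),(0,0)))]))
E
```

```text
time_s: 5.25
tool_pos: [0.5839, -0.056, 0.0375]
tool_rot: [-180.0, -0.0, 10.0]
force: [-0.3, -0.5, 0.5]
grip_width: 0.026
grasp_force: 0.0
```

View pics/w2.png

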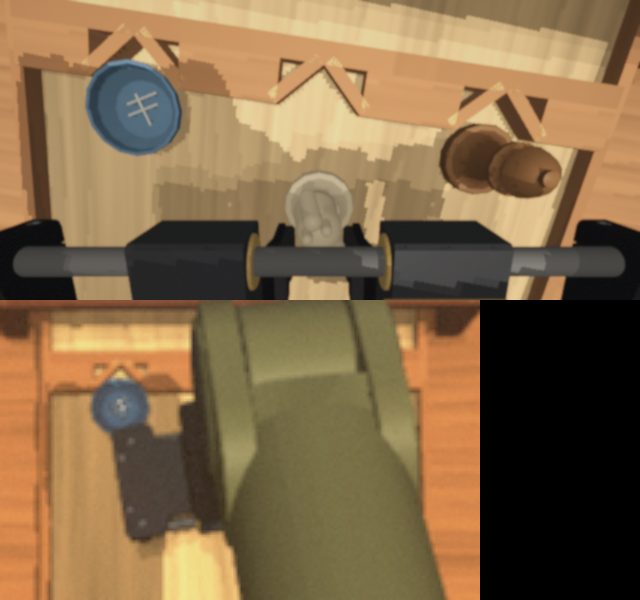

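The knight stands upright and centred between the fingertips: base ring at (319,203) with its front edge at row 172. The notch apex is at (324,57), with mouth corners at (271,100) and (366,112).

```bash
python3 - <<'E'
import numpy as np
from h import *
d=np.load("w2.npz");T=d["T"];K=d["mtx"]
R=lambda p,z:ray_plane(K,T,p,z)
a=R([[319,172],[285,203],[353,203]],.026);m=R([[324,57],[271,100],[366,112]],.030)
x=np.array([np.cos(np.radians(10)),np.sin(np.radians(10)),0]);t=np.array([np.cos(np.radians(1.8)),np.sin(np.radians(1.8)),0])
k=a[0]-.018*x; s=(m[1]+m[2])/2-.0055*t
print(a.round(4).tolist(),m.round(4).tolist());print("knight",k,"width",np.linalg.norm(a[1]-a[2]),"mid",(a[1]+a[2])/2,"seat",s,m[0]-.0255*t)
dl=s-k;print("dist tx",dl@x,"ty",dl@np.array([x[1],-x[0],0]))
E
```

```text
[[0.6227, -0.0497, 0.026], [0.6038, -0.0353, 0.026], [0.6099, -0.0698, 0.026]] [[0.6752, -0.0426, 0.03], [0.6528, -0.0218, 0.03], [0.6552, -0.0662, 0.03]]
knight [ 0.60500411 -0.05281563  0.026     ] width 0.03501558776921158 mid [ 0.60682304 -0.05251234  0.026     ] seat [ 0.64848358 -0.04417721  0.03      ] [ 0.64974629 -0.04344873  0.03      ]
dist tx 0.044318968896508326 ty -0.0009570436454358108
```

```bash
python3 -m jog '[[0.3,0.15,-0.01,0,0],[0.3,0.2,-0.02,0,0],[0.3,0.25,-0.02,0,0],[0.3,0.25,0,0,0],[0.3,0.25,0,0,0],[0.3,0.25,0,0,0],[0.3,0.2,0,0,0],[0.3,0.15,0,0,0],[0.3,0.1,0,0,0],[0.3,0,0,0,0],[0.3,0,0,0,0]]'; python3 -m jog '[[0.3,0.05,0,0,0],[0.3,0.05,0,0,0],[0.3,0.05,0,0,0],[0.3,0,0,0,0]]'; python3 -m jog '[[0.3,0.05,0,0,0],[0.3,0.05,0,0,0],[0.3,0,0,0,0]]'
```

```text
time_s: 6.27
tool_pos: [0.6187, -0.0489, 0.0376]
tool_rot: [180.0, -0.0, 10.0]
force: [-0.8, 0.5, -0.0]
grip_width: 0.0266
grasp_force: 0.0
time_s: 6.6
tool_pos: [0.6215, -0.0485, 0.0376]
tool_rot: [180.0, 0.0, 10.0]
force: [-0.2, 0.3, -0.2]
grip_width: 0.0262
grasp_force: 0.2
time_s: 6.85
tool_pos: [0.6237, -0.0481, 0.0376]
tool_rot: [180.0, -0.0, 10.0]
force: [-0.8, 0.3, -0.2]
grip_width: 0.026
grasp_force: 0.2
```

```bash
python3 -m jog '[[0.3,0.05,0,0,0],[0.3,0.05,0,0,0],[0.3,0,0,0,0]]' | grep -E "pos|force|width"; python3 -m jog '[[0.3,0.05,0,0,0],[0.3,0,0,0,0]]'| grep -E "pos|force|width"
python3 - <<'E'
from cell import env, read_camera
import cv2,numpy as np
from h import *
from scipy.spatial.transform import Rotation as R
o=env.get_obs(); d=read_camera("wrist")
W=np.eye(4);W[:3,:3]=R.from_euler("xyz",o["tool_rot"],degrees=True).as_matrix();W[:3,3]=o["tool_pos"]
np.savez("w3.npz",color=d["color"],range_z=d["range_z"],mtx=d["mtx"],T=W@d["T_tool_cam"])
cv2.imwrite("pics/w3.png",cv2.resize(d["color"][80:260,200:440,::-1],None,fx=3,fy=3,interpolation=cv2.INTER_CUBIC))
E
```

```text
tool_pos: [0.6256, -0.0477, 0.0375]
force: [-0.7, -0.2, 0.5]
grip_width: 0.0264
grasp_force: 0.3
tool_pos: [0.6261, -0.0476, 0.0374]
force: [-2.3, -0.8, 0.8]
grip_width: 0.026
grasp_force: 0.9
```

View pics/w3.png

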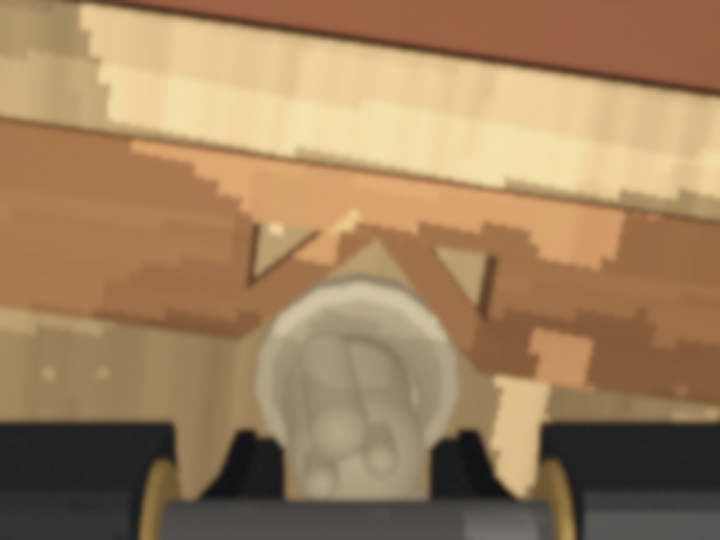

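The knight's base now touches both notch faces (crop contacts near (275,310) and (445,325)), and the force has risen to about 2.4 N. I'll nudge it slightly, hold, then back off and rise.

```bash
python3 -m jog '[[0.3,0.03,0,0,0],[0.3,0,0,0,0],[0.3,0,0,0,0],[0.3,0,0,0,0],[0.3,0,0,0,0]]' | grep -E "pos|force|width"; python3 -m jog '[[0.3,-0.05,0,0,0],[0.3,-0.1,0,0,0],[0.3,-0.2,0,0,0],[0.3,-0.3,0,0,0],[0.3,-0.4,0,0,0],[0.3,-0.4,0,0,0],[0.3,-0.3,0,0,0],[0.3,0,0,0,0],[0.3,0,0,0,0],[0.3,0,0,0,0]]'
python3 - <<'E'
from cell import env, read_camera
import cv2,numpy as np
from h import *
from scipy.spatial.transform import Rotation as R
o=env.get_obs(); d=read_camera("wrist")
W=np.eye(4);W[:3,:3]=R.from_euler("xyz",o["tool_rot"],degrees=True).as_matrix();W[:3,3]=o["tool_pos"]
np.savez("w4.npz",color=d["color"],range_z=d["range_z"],mtx=d["mtx"],T=W@d["T_tool_cam"])
cv2.imwrite("pics/w4.png",cv2.resize(d["color"][20:200,190:460,::-1],None,fx=2.9,fy=2.9,interpolation=cv2.INTER_CUBIC))
t=np.load("top0.npz")
print(ray_plane(t["mtx"],t["world_from_camera"],[[298,267],[391,268],[418,246],[462,268]],.01).round(3))
E
```

```text
tool_pos: [0.6267, -0.0475, 0.0374]
force: [-3.9, -0.0, 1.2]
grip_width: 0.0257
grasp_force: 1.3
time_s: 8.57
tool_pos: [0.5929, -0.0536, 0.0378]
tool_rot: [180.0, -0.0, 10.0]
force: [0.2, 0.3, -0.8]
grip_width: 0.0262
grasp_force: 0.0
[[ 0.414  0.017  0.01 ]
 [ 0.415 -0.19   0.01 ]
 [ 0.465 -0.25   0.01 ]
 [ 0.418 -0.349  0.01 ]]
```

View pics/w4.png

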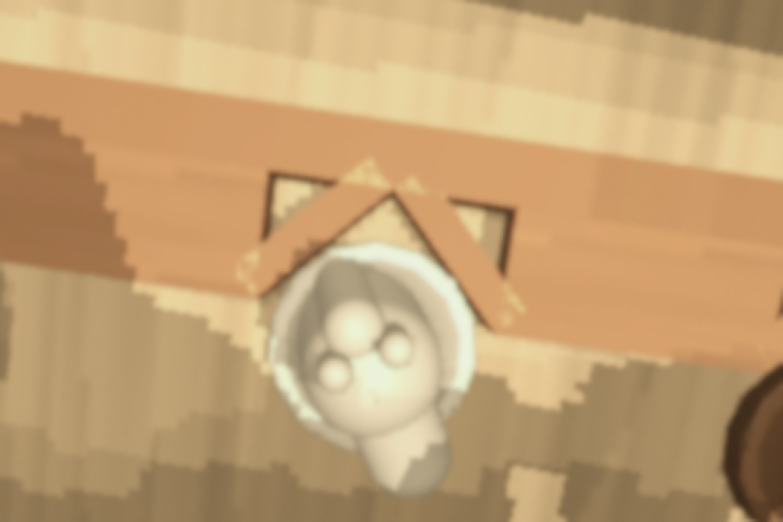

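The crop shows the knight upright and touching both faces of the notch (near (290,285) and (460,290)), with the fingers clear. Next I'll rise, turn to the tray yaw, shut the fingers and go in front of the tray board.

```bash
python3 -m jog '[[0.3,0,0,-0.5,0],[0.3,0,0,-0.9,0],[0.3,0,0,-1,0],[0.3,0,0,-1,0],[0.3,0,0,-1,0],[0.3,0,0,-1,0],[0.0,0,0,-0.2,0.09],[0,0,0,0,0.09],[0,0,0,0,0],[0,0,0,0,0]]' | grep -E "pos|rot|force|width"; python3 -m jog '[[0,-0.6,-0.035,0,0],[0,-0.9,-0.035,0,0],[0,-1,-0.035,0,0],[0,-1,-0.035,0,0],[0,-1,-0.035,0,0],[0,-1,-0.035,0,0],[0,-1,-0.035,0,0],[0,-0.9,-0.04,0,0],[0,0,0,0,0],[0,0,0,0,0],[0,0,0,0,0]]'
```

```text
tool_pos: [0.5927, -0.0534, 0.15]
tool_rot: [180.0, -0.0, 2.0]
force: [-0.0, 0.5, -0.3]
grip_width: 0.0074
grasp_force: 0.0
time_s: 10.37
tool_pos: [0.4453, -0.0527, 0.1498]
tool_rot: [180.0, -0.1, 1.9]
force: [0.8, -0.5, 0.7]
grip_width: 0.0011
grasp_force: 0.0
```

```bash
python3 -m jog '[[0,0,0,0.8,0],[0,0,0,1,0],[0,0,0,1,0],[0,0,0,1,0],[0,0,0,1,0],[0,0,0,0.7,0],[0,0,0,0.3,0],[0,0,0,0,0],[0,0,0,0,0]]'| grep -E "pos|rot|force|width"; python3 -m jog '[[0,0.1,0,0,0],[0,0.15,0,0,0],[0,0.15,0,0,0],[0,0.15,0,0,0],[0,0.15,0,0,0],[0,0.1,0,0,0],[0,0.1,0,0,0],[0,0.1,0,0,0],[0,0.1,0,0,0],[0,0.1,0,0,0],[0,0,0,0,0]]'
```

```text
tool_pos: [0.4452, -0.0524, 0.0337]
tool_rot: [-180.0, -0.0, 1.9]
force: [-0.5, -0.7, -0.0]
grip_width: 0.0003
grasp_force: 0.0
time_s: 12.03
tool_pos: [0.468, -0.0519, 0.0333]
tool_rot: [-180.0, 0.1, 1.9]
force: [-1.3, -0.9, 0.3]
grip_width: 0.0003
grasp_force: 1.0
```

```bash
python3 -m jog '[[0,0.05,0,0,0],[0,0.1,0,0,0],[0,0.15,0,0,0],[0,0.2,0,0,0],[0,0.25,0,0,0],[0,0.25,0,0,0],[0,0.25,0,0,0],[0,0.25,0,0,0],[0,0.2,0,0,0],[0,0.15,0,0,0],[0,0.1,0,0,0],[0,0.05,0,0,0]]'
```

```text
time_s: 13.03
tool_pos: [0.5086, -0.0506, 0.0334]
tool_rot: [-180.0, 0.0, 1.9]
force: [-2.7, -0.5, -1.2]
grip_width: 0.0004
grasp_force: 1.5
```

```bash
python3 -m jog '[[0,0.05,0,0,0],[0,0.1,0,0,0],[0,0.15,0,0,0],[0,0.2,0,0,0],[0,0.25,0,0,0],[0,0.25,0,0,0],[0,0.25,0,0,0],[0,0.25,0,0,0],[0,0.25,0,0,0],[0,0.25,0,0,0],[0,0.25,0,0,0],[0,0.25,0,0,0]]'|grep -E "pos|force";python3 -m jog '[[0,0.25,0,0,0],[0,0.25,0,0,0],[0,0.25,0,0,0],[0,0.25,0,0,0],[0,0.25,0,0,0],[0,0.25,0,0,0],[0,0.25,0,0,0],[0,0.2,0,0,0],[0,0.15,0,0,0],[0,0.1,0,0,0],[0,0.05,0,0,0],[0,0,0,0,0]]'
```

```text
tool_pos: [0.5589, -0.049, 0.0335]
force: [-3.5, -0.2, -3.0]
grasp_force: 1.7
time_s: 15.03
tool_pos: [0.604, -0.0475, 0.0338]
tool_rot: [180.0, -0.1, 1.9]
force: [-2.5, -0.3, -1.6]
grip_width: 0.001
grasp_force: 0.9
```

```bash
python3 -m jog '[[0,0.05,0,0,0],[0,0.1,0,0,0],[0,0.15,0,0,0],[0,0.2,0,0,0],[0,0.2,0,0,0],[0,0.2,0,0,0],[0,0.2,0,0,0],[0,0.15,0,0,0],[0,0.1,0,0,0],[0,0.08,0,0,0],[0,0.05,0,0,0],[0,0,0,0,0]]'|grep -E "pos|force";python3 -m jog '[[0,0.06,0,0,0],[0,0.06,0,0,0],[0,0.06,0,0,0],[0,0.06,0,0,0],[0,0,0,0,0]]'|grep -E "pos|force"
```

```text
tool_pos: [0.6335, -0.0465, 0.0337]
force: [-1.4, 0.0, 1.3]
grasp_force: 0.7
tool_pos: [0.6381, -0.0464, 0.0335]
force: [-2.5, 0.6, 1.6]
grasp_force: 1.0
```

```bash
python3 -m jog '[[0,0.06,0,0,0],[0,0.06,0,0,0],[0,0.06,0,0,0],[0,0,0,0,0]]'|grep -E "time|pos|force"
```

```text
time_s: 16.78
tool_pos: [0.6384, -0.0463, 0.0333]
force: [-11.6, -0.7, 8.5]
grasp_force: 5.5
```

```bash
python3 -m jog '[[0,0,0,0,0],[0,0,0,0,0],[0,-0.1,0,0,0],[0,-0.2,0,0,0],[0,-0.4,0,0,0],[0,-0.8,0,0,0],[0,-1,0,0,0],[0,-1,0,0,0],[0,-0.8,0,0,0],[0,-0.4,0,0,0],[0,0,0,0,0]]'|grep -E "time|pos|force"; python3 -m jog '[[0,0,0,-0.5,0],[0,0,0,-1,0],[0,0,0,-1,0],[0,0,0,-1,0],[0,0,0,-1,0],[0,0,0,-1,0],[0,-0.5,0,-0.5,0],[0,-1,0,0,0],[0,-1,0,0,0],[0,-0.5,0,0,0],[0,0,0,0,0],[0,0,0,0,0]]'
python3 - <<'E'
from cell import env, read_camera
import cv2,numpy as np
from h import *
t=read_camera("top");s=read_camera("side");d=read_camera("wrist")
a=cv2.resize(t["color"][30:230,230:430,::-1],(400,400));b=cv2.resize(s["color"][80:280,100:300,::-1],(400,400))
cv2.imwrite("pics/end.png",np.hstack([a,b]))
P=cloud(t,t["world_from_camera"])
f=(P[...,2]>.034)&(P[...,2]<.05); f[:140]=0;f[200:]=0;f[:,:250]=0;f[:,400:]=0
q=P[f];print(len(q),np.polyfit(q[:,1],q[:,0],1) if len(q)>20 else None,q.mean(0))
E
```

```text
time_s: 17.7
tool_pos: [0.546, -0.0497, 0.0335]
force: [0.6, -0.2, 0.4]
grasp_force: 0.0
time_s: 18.7
tool_pos: [0.4886, -0.0514, 0.1544]
tool_rot: [180.0, -0.1, 1.9]
force: [0.6, 0.1, -0.7]
grip_width: 0.0006
grasp_force: 0.0
785 [-0.03178082  0.65411744] [ 0.65548191 -0.04293387  0.0421265 ]
```

View pics/end.png

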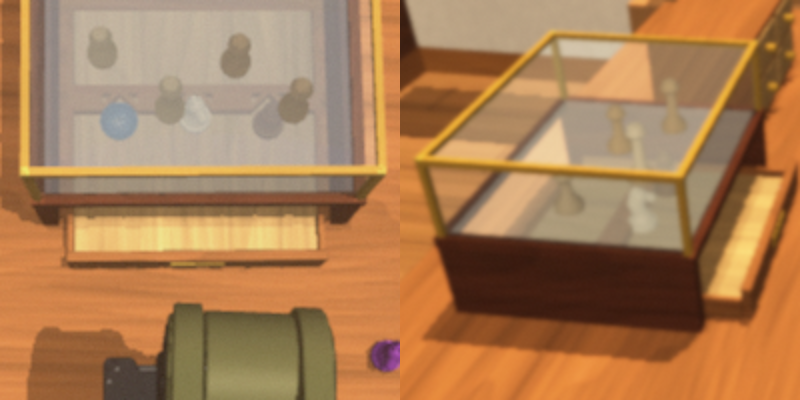

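The tray front moved 171 mm (fully home is 172 mm). Through the glass, the knight at (195,113), the dish at (118,120) and the bishop at (270,115) stand at their notches, and the arm is clear.

```bash
python3 -c "
from cell import env
print(env.sign_off())"
```

```text
the job is handed in; nothing more can be done
None
```

I pushed the bone knight snugly into the middle notch, then pushed the tray fully home (171 mm measured against 172 mm) and handed the job in at about 19 s with the arm clear; hand-in gave no pass/fail verdict.

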